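# Load the reagent bottles into the bench caddy

## Task

Gather the three narrow-necked amber bottles into the wooden caddy, each standing upright in the recess cut for its size: the smallest bottle in the smallest recess, the middle one in the middle recess, the largest in the largest. They are glass, so set them down without dropping them or tipping them over. The wide-mouthed amber jars do not belong in it: leave them, the beaker and the dish where they stand.

Things in the scene. Friction and masses are not known exactly. Their poses are not given: they have to be found in the camera images.
- bottle_small_mid (a point): centre, half-way up, of the small narrow-necked bottle: loose, upright, amber glass, round body 32 mm in diameter with straight sides from its foot up to 52 mm, then a sloping shoulder and a thin neck with a narrow black cap 18 mm wide; 80 mm tall in all, so its foot is 40 mm below this point; z up along the bottle. It can be gripped round the body at this point from any side
- bottle_medium_mid (a point): centre, half-way up, of the medium narrow-necked bottle: loose, upright, amber glass, round body 44 mm in diameter with straight sides from its foot up to 58 mm, then a sloping shoulder and a thin neck with a narrow black cap 21 mm wide; 88 mm tall in all, so its foot is 44 mm below this point; z up along the bottle. It can be gripped round the body at this point from any side
- bottle_large_mid (a point): centre, half-way up, of the large narrow-necked bottle: loose, upright, amber glass, round body 56 mm in diameter with straight sides from its foot up to 63 mm, then a sloping shoulder and a thin neck with a narrow black cap 25 mm wide; 96 mm tall in all, so its foot is 48 mm below this point; z up along the bottle. It can be gripped round the body at this point from any side
- recess_small (a point): centre of the floor of the small round recess: 48 mm in diameter, 14 mm deep, in one of three fixed wooden blocks, 88 mm square, 92 mm apart along this point's y axis in the caddy, in an order that varies. Floor 9 mm, block top 23 mm above the bench. The caddy is a shallow fixed wooden tray, 300 by 106 mm, rim lower than the blocks, a low wire handle 19 mm beyond each short end
- recess_medium (a point): centre of the floor of the medium round recess: 60 mm in diameter, 14 mm deep, in one of three fixed wooden blocks, 88 mm square, 92 mm apart along this point's y axis in the caddy, in an order that varies. Floor 9 mm, block top 23 mm above the bench. The caddy is a shallow fixed wooden tray, 300 by 106 mm, rim lower than the blocks, a low wire handle 19 mm beyond each short end
- recess_large (a point): centre of the floor of the large round recess: 72 mm in diameter, 14 mm deep, in one of three fixed wooden blocks, 88 mm square, 92 mm apart along this point's y axis in the caddy, in an order that varies. Floor 9 mm, block top 23 mm above the bench. The caddy is a shallow fixed wooden tray, 300 by 106 mm, rim lower than the blocks, a low wire handle 19 mm beyond each short end
- jar_medium_mid (a point): centre, half-way up, of a wide-mouthed jar that looks like the medium bottle but does not belong in the caddy: loose, amber glass, 44 mm in diameter and 70 mm tall, straight sides without neck or shoulder, under a broad black cap almost as wide as the jar (40 mm)
- jar_large_mid (a point): centre, half-way up, of a wide-mouthed jar that looks like the large bottle but does not belong in the caddy: loose, amber glass, 56 mm in diameter and 82 mm tall, straight sides without neck or shoulder, under a broad black cap almost as wide as the jar (52 mm)
- beaker_mid (a point): centre, half-way up, of a loose white plastic beaker, 84 mm in diameter at the rim, 105 mm tall, standing on the bench; stays where it is
- dish_mid (a point): centre, half-way up, of a loose white ceramic dish, 90 mm in diameter, 35 mm tall, on the bench; stays where it is

How it is judged (in metres and radians):
At the end, for the whole second after the job is handed in: Each of the three bottles stands in the recess of its own size: upright within 0.1 rad, within 10 mm of the recess's centre, its foot within 4 mm of the recess floor, released and at rest; both jars, the beaker and the dish are within 15 mm of where they stood (horizontal distance between bottle_small_mid and recess_small below 0.01 m and z of bottle_small_mid in the frame of recess_small between 0.036 and 0.044 m and angle between each of bottle_small_mid, bottle_medium_mid, bottle_large_mid's own z axis and vertical below 0.1 rad and linear speed of each of bottle_small, bottle_medium, bottle_large below 0.02 m/s and horizontal distance between bottle_medium_mid and recess_medium below 0.01 m and z of bottle_medium_mid in the frame of recess_medium between 0.04 and 0.048 m and horizontal distance between bottle_large_mid and recess_large below 0.01 m and z of bottle_large_mid in the frame of recess_large between 0.044 and 0.052 m and distance of each of jar_medium_mid, jar_large_mid, beaker_mid, dish_mid from where it was at the start of the episode below 0.015 m); the robot touches nothing.
It fails at once if a bottle is tipped over (more than 0.6 rad) (angle between any of bottle_small_mid, bottle_medium_mid, bottle_large_mid's own z axis and vertical above 0.6 rad).
It fails at once if a bottle is dropped (out of the fingers and faster than 0.6 m/s, a fall of about 18 mm) ((linear speed of bottle_small above 0.6 m/s and contact force between the fingers and bottle_small below 0.01 N) or (linear speed of bottle_medium above 0.6 m/s and contact force between the fingers and bottle_medium below 0.01 N) or (linear speed of bottle_large above 0.6 m/s and contact force between the fingers and bottle_large below 0.01 N)).
It fails at once if a jar is disturbed (moved more than 20 mm) (distance of any of jar_medium_mid, jar_large_mid from where it was at the start of the episode above 0.02 m).
It fails at once if the beaker or the dish is disturbed (moved more than 20 mm) (distance of any of beaker_mid, dish_mid from where it was at the start of the episode above 0.02 m).
It also fails if it takes over 80 s, if anything falls off the work surface, if the arm or the gripper's body presses on something with over 40 N, if the wrist force passes 120 N, or if a joint passes its speed limit or range.

## Robot

A 6-joint arm with a two-finger parallel gripper is mounted at the origin on the work surface. World frame = base frame: x ahead of the robot, y to its left, z up, the work surface at z = 0. Lengths are in m, angles in degrees, forces in N, time in s.
With the tool pointing down it reaches from about 0.4 to 0.825 m from the base axis. Payload 7 kg.
Tool frame: the origin (TCP) lies at the centre of the arm's flange, where the gripper is bolted on; the fingertips stand 178 mm ahead of it and the grasp point (between the pads) lies 159 mm ahead of it (ctrl.hold_point_z is the distance from the TCP to the grasp point, in m); z points along the fingers, y is the line along which they close (so a half turn about z gives the same grasp; the last joint's range is limited). The gripper opens to 88 mm and grips with 3 to 60 N. Pads are 19 mm wide; open, the fingers measure 130 mm over their backs; the gripper's body (78 mm by 193 mm) begins 47 mm behind the grasp point.
Start: joints at [-50.185, 20.546, 0.682, 0, -70.136, -16.507], TCP at [0.267, -0.62, 0.405] pointing down, gripper open.
Joint ranges: [-176.03, 176.03], [-82.01, 121.73], [-58.28, 71.71], [-173.87, 95.51], [-174.79, -0.11], [-173.66, 173.66]. Speed limits (degrees/s): [136.94, 136.94, 172.46, 180, 180, 180].

## Interface

Orientations are given as [roll, pitch, yaw] about the fixed x, y, z axes, in that order (R = Rz(yaw) Ry(pitch) Rx(roll)).
In Python, from plant import ctrl gives the robot as it stands.
- The arm moves only by the shell command python3 -m inch 'ROWS'. ROWS is JSON, one flat list of numbers, 7 for each row, row after row: the closure, from 0 (fully open) to 1 (shut), then the shift along the tool's x, y, z in mm, then the turn, a rotation vector about the tool's x, y, z in degrees. In form: [hand, x, y, z, wx, wy, wz, hand, x, y, z, wx, wy, wz, ...]. A call has 1 to 5 rows; each row is the pose to reach, as a shift and turn from the pose commanded when the call began, along the tool's axes at that moment; what a row does not reach only later rows make up. A row lasts 1/10 s, in which the tool goes at most 50 mm and 8.59 degrees, less where a joint would pass 70% of its speed; a pose out of reach is approached as far as the arm can. A call with a gripper value outside its range is refused whole. The fingers move at their own pace and stop on an object; the grip force is fixed at half the most. Time passes only in rows, so rows that repeat a pose let the fingers close. It gives the time, the measured TCP pose, the force, the opening and the grip force at its end, in the units of the state.
- ctrl.get_obs(): the state, without advancing time (a new reading comes with each control period).
- ctrl.snapshot(name): name is "side" or "top"; returns a dict with "frame" (384x512x3 uint8, red, green, blue), "K" (3x3 intrinsics, pixels), "R" (3x3) and "t" (3): a world point X has camera coordinates R X + t. Camera axes: x right, y down, z forward; pixel columns grow to the right and rows downward; lengths in m; the calibration is good to about 2 mm. A picture is of the moment at which its call begins. There is no depth.
- ctrl.close_job(): hands the job in; it is judged then, once.
Trained networks look in a picture, given as the dict that the camera call returned (one of the last four; its "shot" number tells which), for a name from the list of things; names that differ only in an ending like _2 or _b are one class to them, and where a whole thing is asked for, a point or a joint stands for the part that bears it (a point fixed in the world has none). Each returns a list of dicts, best first, with "p" (0 to 1); they miss things now and then, are a little off and sometimes report something else, mostly with a low value. They report only what shows in the picture. A call takes as long as a camera call.
- ctrl.recognise(picture, thing): "location" ([x, y, z] in m, in world coordinates, good to about 4 mm: the middle of the surface that is visible of it).
- ctrl.trace(picture, thing): "pixels" (384x512 bool, what is visible of it).
- ctrl.mark_of(picture, thing): "location" ([x, y, z] in m, in world coordinates, good to about 4 mm: a listed point, or the origin of a listed thing).
The state is a dict: "clock": time; "joint_pos": joint angles; "qvel": joint speeds; "tau": joint torques, N m; "tool_pos": TCP position; "orientation": TCP orientation; "force": force on the tool from outside, world axes, zero at the start; "moment": the same for the moment, N m; "opening": finger opening in m; "gripper_force": force on a finger pad.
Only numpy, scipy, OpenCV 4.12 (cv2) and the standard library are available. Lean on these libraries where they do the work, as an engineer would, in place of code of your own. Each camera call takes 0.05 s, during which the arm holds its last target. There are 200 camera calls.

## Working session

There is one attempt and no reset: what is moved stays moved. The work goes in short steps, Python scripts to look and compute and a shell command to move; the robot and the scene stay as the last step left them, time stands still between calls to the robot, and variables do not carry over. Pictures are saved under pics/ and viewed, at most 14 in all, crops included, and the job is handed in when it is done.

```bash
mkdir -p pics
cat > h.py <<'E'
import numpy as np, cv2
from plant import ctrl
from scipy.spatial.transform import Rotation as Ro
def snap(n,f):
    s=ctrl.snapshot(n); cv2.imwrite('pics/'+f,s['frame'][:,:,::-1]); return s
E
python3 - <<'E'
from h import *
o=ctrl.get_obs(); print(o['tool_pos'],o['orientation'],o['opening'],ctrl.hold_point_z)
things=['bottle_small_mid','bottle_medium_mid','bottle_large_mid','recess_small','recess_medium','recess_large','jar_medium_mid','jar_large_mid','beaker_mid','dish_mid']
for n in('top','side'):
    s=snap(n,n+'0.png')
    for t in things:
        print(n,t,[(np.round(d['location'],3).tolist(),round(d['p'],2)) for d in ctrl.mark_of(s,t)[:3]])
E
```

```text
[ 0.26698151 -0.61973395  0.40373137] [ 1.79904109e+02 -9.46080113e-03 -1.56699138e+02] 0.08727389677492782 0.1593
top bottle_small_mid [([0.456, 0.146, 0.04], 0.42)]
top bottle_medium_mid [([0.441, 0.282, 0.044], 0.77), ([0.64, -0.426, 0.016], 0.71)]
top bottle_large_mid [([0.438, -0.161, 0.049], 0.61)]
top recess_small [([0.664, 0.066, 0.004], 0.75), ([0.511, -0.289, 0.037], 0.24)]
top recess_medium [([0.644, -0.022, 0.008], 0.93), ([0.662, 0.07, 0.006], 0.35)]
top recess_large [([0.633, -0.112, 0.011], 0.58)]
top jar_medium_mid []
top jar_large_mid [([0.441, -0.017, 0.045], 0.88)]
top beaker_mid [([0.608, 0.435, 0.049], 0.76)]
top dish_mid [([0.638, -0.424, 0.02], 0.71)]
side bottle_small_mid [([0.457, 0.143, 0.038], 0.5), ([0.605, 0.428, 0.053], 0.28)]
side bottle_medium_mid [([0.441, 0.284, 0.045], 0.65)]
side bottle_large_mid [([0.435, -0.163, 0.047], 0.76)]
side recess_small [([0.661, 0.064, 0.009], 0.97), ([0.512, -0.292, 0.039], 0.57), ([0.649, -0.026, 0.008], 0.15)]
side recess_medium [([0.651, -0.03, 0.01], 0.87)]
side recess_large [([0.633, -0.118, 0.01], 0.57), ([0.457, 0.143, 0.038], 0.4)]
side jar_medium_mid [([0.513, -0.292, 0.038], 0.83)]
side jar_large_mid [([0.445, -0.019, 0.042], 0.63), ([0.607, 0.429, 0.056], 0.45)]
side beaker_mid [([0.608, 0.43, 0.055], 0.55)]
side dish_mid [([0.638, -0.426, 0.018], 0.59)]
```

View pics/top0.png

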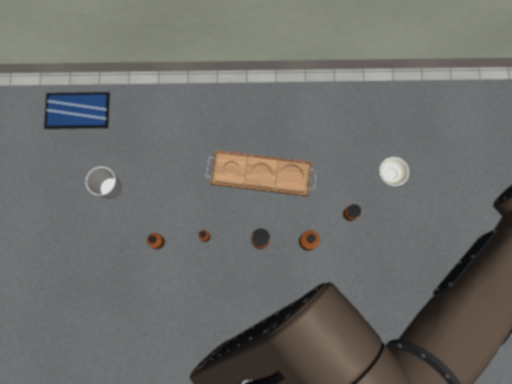

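View pics/side0.png

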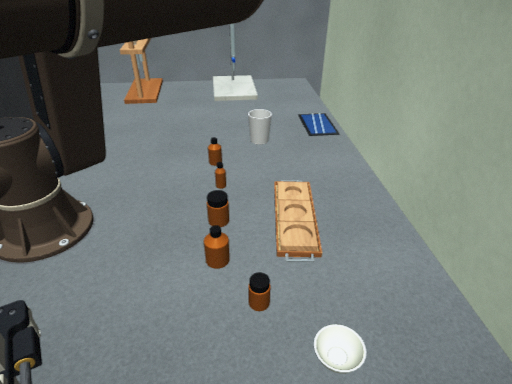

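Detections agree with the pictures: in the top view the medium bottle is at (155,240), small at (204,235), large jar at (260,237), large bottle at (310,240) and medium jar at (352,212). The recesses, left to right, are small (231), medium (261) and large (292). I start with a move to the middle, at yaw −99° so the fingers close across the caddy.

```bash
cat >> h.py <<'E'
def to(x,y,gz,yaw=-99):
    o=ctrl.get_obs(); R=Ro.from_euler('xyz',o['orientation'],degrees=True)
    d=R.inv().apply(np.array([x,y,gz+.1593])-o['tool_pos'])*1000
    w=(R.inv()*Ro.from_euler('xyz',[180,0,yaw],degrees=True)).as_rotvec(degrees=True)
    print(round(o['clock'],1),np.round(o['tool_pos'],4),np.round(o['orientation'],1),'-> d',np.round(d,1),'w',np.round(w,1))
E
python3 -m inch '[0,-406,228,0,0,0,-57.7, 0,-406,228,0,0,0,-57.7, 0,-406,228,0,0,0,-57.7, 0,-406,228,0,0,0,-57.7, 0,-406,228,0,0,0,-57.7]'
python3 -c "
from h import *
to(.55,-.25,.24)"
```

```text
clock: 1.6
tool_pos: [0.4196, -0.4196, 0.405]
orientation: [-180.0, -0.0, -113.4]
force: [0.4, -0.9, -0.8]
opening: 0.0873
gripper_force: 0.0
1.6 [ 0.4196 -0.4196  0.405 ] [-180.    -0.  -113.4] -> d [-207.4  -52.4    5.7] w [ -0.   -0.  -14.4]
```

```bash
python3 -m inch '[0,-207,-52,6,0,0,-14.4, 0,-207,-52,6,0,0,-14.4, 0,-207,-52,6,0,0,-14.4, 0,-207,-52,6,0,0,-14.4, 0,-207,-52,6,0,0,-14.4]' >/dev/null
python3 -m inch '[0,-375,154,60,0,0,0, 0,-375,154,60,0,0,0, 0,-375,154,60,0,0,0, 0,-375,154,60,0,0,0, 0,-375,154,60,0,0,0]'
python3 -c "
from h import *
to(.4565,.1445,.18)"
```

```text
clock: 2.6
tool_pos: [0.4932, -0.0104, 0.3621]
orientation: [-180.0, 0.0, -99.3]
force: [1.4, 0.4, 0.1]
opening: 0.0877
gripper_force: 0.0
2.6 [ 0.4932 -0.0104  0.3621] [-180.     0.   -99.3] -> d [-146.8   61.4   22.8] w [-0.   0.  -0.3]
```

```bash
python3 -m inch '[0,-147,61,23,0,0,-0.3, 0,-147,61,23,0,0,-0.3, 0,-147,61,23,0,0,-0.3, 0,-147,61,23,0,0,-0.3, 0,-147,61,23,0,0,-0.3]'
python3 - <<'E'
from h import *
to(.4565,.1445,.042)
s=snap('side','side1.png')
for t in('bottle_small_mid','recess_small','recess_medium','recess_large'):
    print(t,[(np.round(d['location'],3).tolist(),round(d['p'],2)) for d in ctrl.mark_of(s,t)[:2]])
E
```

```text
clock: 3.1
tool_pos: [0.4573, 0.1447, 0.339]
orientation: [180.0, -0.0, -98.8]
force: [-0.5, -0.4, 0.7]
opening: 0.0874
gripper_force: 0.0
3.1 [0.4573 0.1447 0.339 ] [180.   -0.  -98.8] -> d [  0.3   0.7 137.7] w [ 0.  -0.   0.2]
bottle_small_mid [([0.456, 0.146, 0.037], 0.6)]
recess_small [([0.662, 0.067, 0.008], 0.98)]
recess_medium [([0.648, -0.028, 0.01], 0.67)]
recess_large [([0.631, -0.12, 0.008], 0.69), ([0.456, 0.146, 0.042], 0.44)]
```

View pics/side1.png

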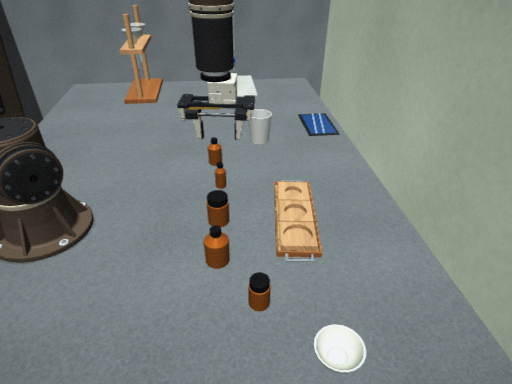

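The gripper is above the small bottle, fingers around (198–240, 130), bottle at (220,178). The wide side of its body lies along the closing axis. Descending to grip.

```bash
python3 -m inch '[0,0,1,35,0,0,0, 0,0,1,70,0,0,0, 0,0,1,105,0,0,0, 0,0,1,138,0,0,0, 0,0,1,138,0,0,0]'
python3 -m inch '[1,0,0,0,0,0,0, 1,0,0,0,0,0,0, 1,0,0,0,0,0,0, 1,0,0,0,0,0,0, 1,0,0,0,0,0,0]'
python3 -m inch '[1,0,0,0,0,0,0, 1,0,0,0,0,0,0, 1,0,0,0,0,0,0, 1,0,0,0,0,0,0, 1,0,0,0,0,0,0]'
python3 -c "
from h import *
to(.6625,.0655,.055)"
```

```text
clock: 3.85
tool_pos: [0.4556, 0.1413, 0.1978]
orientation: [179.7, -0.3, -99.2]
force: [-0.4, 0.1, -0.1]
opening: 0.0876
gripper_force: 0.0
clock: 4.35
tool_pos: [0.4568, 0.1436, 0.2019]
orientation: [-179.9, 0.1, -99.0]
force: [0.3, 0.1, 0.0]
opening: 0.0533
gripper_force: 0.0
clock: 4.85
tool_pos: [0.4566, 0.1435, 0.2011]
orientation: [180.0, -0.0, -99.0]
force: [-1.9, 0.8, 3.1]
opening: 0.0315
gripper_force: 30.0
4.8 [0.4566 0.1435 0.2011] [180.  -0. -99.] -> d [  44.7 -215.6  -13.2] w [ 0. -0. -0.]
```

```bash
python3 -m inch '[1,0,0,-15,0,0,0, 1,0,0,-40,0,0,0, 1,0,0,-65,0,0,0, 1,0,0,-85,0,0,0, 1,0,0,-90,0,0,0]'
python3 -m inch '[1,9,-43,0,0,0,0, 1,18,-86,0,0,0,0, 1,27,-129,0,0,0,0, 1,36,-172,0,0,0,0, 1,42,-205,0,0,0,0]'
python3 -m inch '[1,3,-11,0,0,0,0, 1,3,-11,0,0,0,0, 1,3,-11,0,0,0,0]'
python3 - <<'E'
from h import *
s=snap('side','side2.png'); snap('top','top2.png')
to(.6625,.0655,.0525)
print([(np.round(d['location'],3).tolist(),round(d['p'],2)) for d in ctrl.mark_of(s,'bottle_small_mid')[:2]])
E
```

```text
clock: 5.35
tool_pos: [0.4572, 0.1438, 0.2931]
orientation: [-179.8, 0.1, -99.0]
force: [0.1, 0.2, -1.0]
opening: 0.0313
gripper_force: 30.0
clock: 5.85
tool_pos: [0.6545, 0.0685, 0.2895]
orientation: [179.9, -0.0, -99.1]
force: [-0.7, -0.4, -1.2]
opening: 0.0316
gripper_force: 30.0
clock: 6.15
tool_pos: [0.6622, 0.0651, 0.2899]
orientation: [179.9, -0.0, -99.0]
force: [-0.1, 0.4, -0.9]
opening: 0.0315
gripper_force: 30.0
6.2 [0.6619 0.0656 0.2909] [180.  -0. -99.] -> d [-0.  -0.6 79.1] w [ 0. -0.  0.]
[([0.666, 0.063, 0.128], 0.61)]
```

View pics/side2.png

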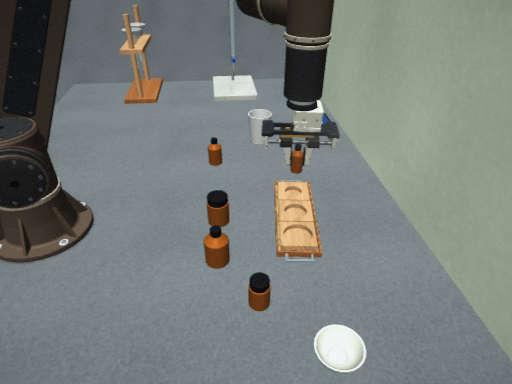

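The small bottle hangs upright at (297,160), above the small recess at (294,190). Lowering slowly.

```bash
python3 -m inch '[1,0,0,25,0,0,0, 1,0,0,50,0,0,0, 1,0,0,65,0,0,0, 1,0,0,72,0,0,0, 1,0,0,76,0,0,0]'
python3 -m inch '[1,0,0,2,0,0,0, 1,0,0,4,0,0,0, 1,0,0,4,0,0,0, 1,0,0,4,0,0,0]'
```

```text
clock: 6.8
tool_pos: [0.6628, 0.0654, 0.2149]
orientation: [180.0, -0.0, -99.0]
force: [0.3, 0.0, -0.6]
opening: 0.0312
gripper_force: 30.0
clock: 7.2
tool_pos: [0.6631, 0.0651, 0.2116]
orientation: [-180.0, 0.0, -99.0]
force: [0.3, 0.3, -0.6]
opening: 0.0314
gripper_force: 30.0
```

```bash
python3 -m inch '[1,0,0,1,0,0,0, 1,0,0,1,0,0,0, 1,0,0,1,0,0,0]'
python3 -m inch '[0,0,0,0,0,0,0, 0,0,0,0,0,0,0, 0,0,0,0,0,0,0, 0,0,0,0,0,0,0, 0,0,0,0,0,0,0]'
python3 -m inch '[0,0,0,0,0,0,0, 0,0,0,0,0,0,0, 0,0,0,-30,0,0,0, 0,0,0,-70,0,0,0, 0,0,0,-110,0,0,0]'
python3 -m inch '[0,0,0,-20,0,0,0, 0,0,0,-20,0,0,0]'
python3 - <<'E'
from h import *
s=snap('side','side3.png')
print([(np.round(d['location'],3).tolist(),round(d['p'],2)) for d in ctrl.mark_of(s,'bottle_small_mid')[:2]])
to(.441,.283,.18)
E
```

```text
clock: 7.5
tool_pos: [0.663, 0.0651, 0.2102]
orientation: [-180.0, 0.0, -99.0]
force: [-0.2, 0.8, 0.0]
opening: 0.0311
gripper_force: 30.0
clock: 8.0
tool_pos: [0.6629, 0.0651, 0.2101]
orientation: [180.0, -0.0, -99.0]
force: [0.2, -0.4, -0.3]
opening: 0.0657
gripper_force: 0.0
clock: 8.5
tool_pos: [0.6627, 0.065, 0.3208]
orientation: [179.9, -0.0, -99.0]
force: [1.2, 0.6, 0.5]
opening: 0.0877
gripper_force: 0.0
clock: 8.7
tool_pos: [0.6638, 0.0653, 0.3445]
orientation: [-179.6, 0.2, -99.0]
force: [0.1, -0.0, -0.2]
opening: 0.088
gripper_force: 0.0
[([0.665, 0.066, 0.045], 0.67)]
8.8 [0.6627 0.0651 0.3403] [-180.    0.  -99.] -> d [-180.4  253.2    1. ] w [-0.  0. -0.]
```

View pics/side3.png

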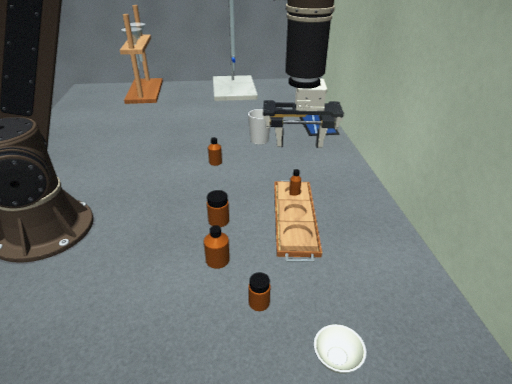

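The small bottle stands upright in its recess (295,187). Next, the medium one.

```bash
python3 -m inch '[0,-27,38,0,0,0,0, 0,-53,75,0,0,0,0, 0,-79,111,0,0,0,0, 0,-105,147,0,0,0,0, 0,-130,183,0,0,0,0]' >/dev/null
python3 -m inch '[0,-25,35,0,0,0,0, 0,-50,70,0,0,0,0, 0,-50,70,0,0,0,0, 0,-50,70,0,0,0,0, 0,-50,70,0,0,0,0]'
python3 - <<'E'
from h import *
for n in('side','top'):
    s=ctrl.snapshot(n)
    print([(np.round(d['location'],3).tolist(),round(d['p'],2)) for d in ctrl.mark_of(s,'bottle_medium_mid')[:2]])
to(.441,.283,.050)
E
```

```text
clock: 9.8
tool_pos: [0.4414, 0.2822, 0.3392]
orientation: [180.0, -0.1, -99.0]
force: [0.8, 0.2, 0.8]
opening: 0.0875
gripper_force: 0.0
[([0.44, 0.285, 0.046], 0.55)]
[([0.441, 0.284, 0.044], 0.65), ([0.439, -0.017, 0.041], 0.49)]
10.0 [0.4419 0.2818 0.3397] [180.   -0.  -99.1] -> d [ -1.1   1.  130.4] w [ 0.  -0.  -0.1]
```

```bash
python3 -m inch '[0,-2,1,35,0,0,0, 0,-2,1,70,0,0,0, 0,-2,1,105,0,0,0, 0,-2,1,130,0,0,0, 0,-2,1,130,0,0,0]' >/dev/null
python3 -m inch '[0,0,0,0,0,0,0, 1,0,0,0,0,0,0, 1,0,0,0,0,0,0, 1,0,0,0,0,0,0, 1,0,0,0,0,0,0]'
python3 -m inch '[1,0,0,0,0,0,0, 1,0,0,0,0,0,0, 1,0,0,0,0,0,0, 1,0,0,0,0,0,0, 1,0,0,0,0,0,0]'
python3 -c "
from h import *
to(.6477,-.0265,.190)"
```

```text
clock: 11.0
tool_pos: [0.4407, 0.2848, 0.2109]
orientation: [-180.0, 0.1, -99.0]
force: [-0.3, -1.0, -0.3]
opening: 0.0607
gripper_force: 0.0
clock: 11.5
tool_pos: [0.4406, 0.2847, 0.2102]
orientation: [-180.0, 0.0, -99.0]
force: [-2.1, 0.1, 3.0]
opening: 0.0431
gripper_force: 30.0
11.5 [0.4406 0.2847 0.2102] [-180.    0.  -99.] -> d [ 274.9 -253.3 -139.1] w [-0.  0. -0.]
```

```bash
python3 -m inch '[1,0,0,-15,0,0,0, 1,0,0,-45,0,0,0, 1,0,0,-85,0,0,0, 1,0,0,-120,0,0,0, 1,0,0,-135,0,0,0]'
python3 -m inch '[1,25,-23,0,0,0,0, 1,57,-53,0,0,0,0, 1,89,-82,0,0,0,0, 1,121,-112,0,0,0,0, 1,153,-141,0,0,0,0]'
python3 -m inch '[1,32,-30,0,0,0,0, 1,64,-59,0,0,0,0, 1,96,-88,0,0,0,0, 1,117,-107,0,0,0,0, 1,122,-112,0,0,0,0]'
python3 -m inch '[1,0,0,0,0,0,0, 1,0,0,0,0,0,0]'
python3 - <<'E'
from h import *
s=snap('side','side4.png')
to(.6477,-.0265,.2192-.1593)
print([(np.round(d['location'],3).tolist(),round(d['p'],2)) for d in ctrl.mark_of(s,'bottle_medium_mid')[:2]])
E
```

```text
clock: 12.0
tool_pos: [0.4411, 0.285, 0.3484]
orientation: [-179.9, 0.2, -99.0]
force: [-0.0, 0.7, -1.4]
opening: 0.0436
gripper_force: 30.0
clock: 12.5
tool_pos: [0.5565, 0.1099, 0.3447]
orientation: [180.0, -0.0, -99.0]
force: [-0.6, 0.9, -1.2]
opening: 0.0439
gripper_force: 30.0
clock: 13.0
tool_pos: [0.6484, -0.0293, 0.3438]
orientation: [179.9, -0.0, -99.2]
force: [0.3, 0.1, -0.2]
opening: 0.0432
gripper_force: 30.0
clock: 13.2
tool_pos: [0.6469, -0.0261, 0.3446]
orientation: [179.9, -0.0, -99.0]
force: [-1.0, 0.7, -2.3]
opening: 0.0435
gripper_force: 30.0
13.2 [ 0.6468 -0.0257  0.3449] [180.   0. -99.] -> d [  0.6  -1.1 125.6] w [0. 0. 0.]
[([0.647, -0.026, 0.177], 0.76)]
```

View pics/side4.png

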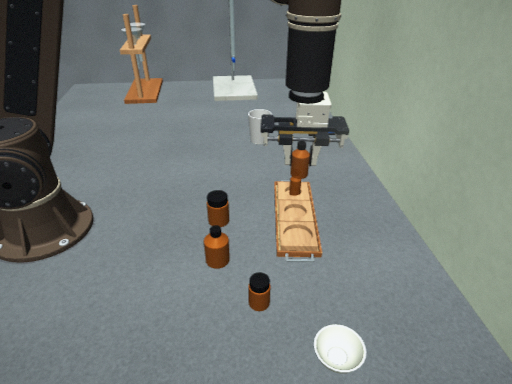

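The medium bottle is held upright at (300,163), above the medium recess (297,210); the small one still stands at (295,187). Lowering.

```bash
python3 -m inch '[1,1,-1,35,0,0,0, 1,1,-1,70,0,0,0, 1,1,-1,100,0,0,0, 1,1,-1,115,0,0,0, 1,1,-1,122,0,0,0]' >/dev/null
python3 -m inch '[1,0,0,2,0,0,0, 1,0,0,3,0,0,0, 1,0,0,3,0,0,0, 1,0,0,3,0,0,0]'
python3 -c "
from h import *
to(.6477,-.0265,.2192-.1593)"
```

```text
clock: 14.2
tool_pos: [0.6485, -0.0277, 0.2212]
orientation: [-179.9, 0.0, -99.0]
force: [0.6, -0.4, -1.1]
opening: 0.0432
gripper_force: 30.0
14.2 [ 0.6485 -0.0277  0.2212] [-179.9    0.   -99. ] -> d [-1.1  1.   2. ] w [-0.1  0.  -0. ]
```

```bash
python3 -m inch '[1,0,0,1,0,0,0, 1,0,0,2,0,0,0, 1,0,0,2,0,0,0]'
python3 -m inch '[0,0,0,0,0,0,0, 0,0,0,0,0,0,0, 0,0,0,0,0,0,0, 0,0,0,0,0,0,0, 0,0,0,0,0,0,0]' >/dev/null
python3 -m inch '[0,0,0,0,0,0,0, 0,0,0,0,0,0,0, 0,0,0,-30,0,0,0, 0,0,0,-70,0,0,0, 0,0,0,-110,0,0,0]'
python3 -m inch '[0,0,0,-15,0,0,0, 0,0,0,-15,0,0,0]'
python3 - <<'E'
from h import *
s=snap('side','side5.png')
for t in('bottle_small_mid','bottle_medium_mid','bottle_large_mid','recess_large'):
    print(t,[(np.round(d['location'],3).tolist(),round(d['p'],2)) for d in ctrl.mark_of(s,t)[:2]])
to(.4365,-.162,.185)
E
```

```text
clock: 14.5
tool_pos: [0.6484, -0.0277, 0.2192]
orientation: [-179.9, 0.0, -99.0]
force: [-1.8, 0.9, 5.5]
opening: 0.0433
gripper_force: 30.0
clock: 15.5
tool_pos: [0.648, -0.0278, 0.3289]
orientation: [179.9, -0.0, -99.0]
force: [1.3, 0.5, -0.3]
opening: 0.0877
gripper_force: 0.0
clock: 15.7
tool_pos: [0.6489, -0.0277, 0.3466]
orientation: [-179.7, 0.1, -99.0]
force: [0.5, -0.2, -0.3]
opening: 0.0877
gripper_force: 0.0
bottle_small_mid [([0.665, 0.068, 0.045], 0.56)]
bottle_medium_mid [([0.648, -0.026, 0.052], 0.7)]
bottle_large_mid [([0.436, -0.16, 0.045], 0.72)]
recess_large [([0.632, -0.119, 0.01], 0.67)]
15.9 [ 0.6478 -0.0277  0.3415] [179.9  -0.  -99. ] -> d [165.8 187.7  -2.2] w [ 0.1 -0.  -0. ]
```

View pics/side5.png

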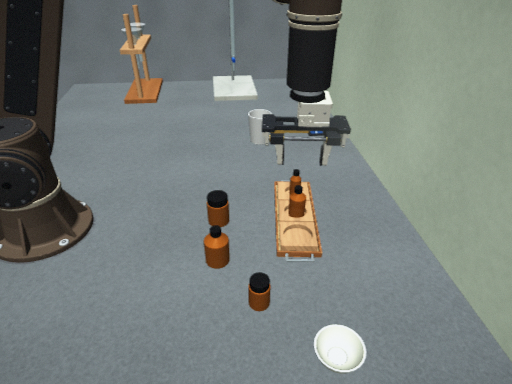

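Both stand upright in their recesses, small at (295,183) and medium at (297,205). Now the large one at (216,250).

```bash
python3 -m inch '[0,26,30,0,0,0,0, 0,58,66,0,0,0,0, 0,89,101,0,0,0,0, 0,118,134,0,0,0,0, 0,146,166,0,0,0,0]' >/dev/null
python3 -m inch '[0,20,22,0,0,0,0, 0,20,22,0,0,0,0, 0,20,22,0,0,0,0]' >/dev/null
python3 - <<'E'
from h import *
for n in('side','top'):
    s=ctrl.snapshot(n)
    print([(np.round(d['location'],3).tolist(),round(d['p'],2)) for d in ctrl.mark_of(s,'bottle_large_mid')[:2]])
to(.4365,-.162,.056)
E
```

```text
[([0.439, -0.165, 0.047], 0.93)]
[([0.437, -0.166, 0.045], 0.53)]
16.9 [ 0.4372 -0.1618  0.3427] [180.  -0. -99.] -> d [  0.3   0.6 127.4] w [ 0. -0.  0.]
```

```bash
python3 -m inch '[0,1,0,35,0,0,0, 0,1,0,70,0,0,0, 0,1,0,100,0,0,0, 0,1,0,120,0,0,0, 0,1,0,127,0,0,0]'
python3 -m inch '[0,0,0,0,0,0,0, 1,0,0,0,0,0,0, 1,0,0,0,0,0,0, 1,0,0,0,0,0,0, 1,0,0,0,0,0,0]'
python3 -m inch '[1,0,0,0,0,0,0, 1,0,0,0,0,0,0, 1,0,0,0,0,0,0, 1,0,0,0,0,0,0]'
python3 -c "
from h import *
to(.6328,-.117,.190)"
```

```text
clock: 17.45
tool_pos: [0.4361, -0.1628, 0.2137]
orientation: [179.8, -0.0, -99.0]
force: [-0.2, 0.1, 0.8]
opening: 0.0875
gripper_force: 0.0
clock: 17.95
tool_pos: [0.4365, -0.1632, 0.2168]
orientation: [-179.9, 0.0, -99.0]
force: [0.1, 0.2, 0.5]
opening: 0.0615
gripper_force: 0.0
clock: 18.35
tool_pos: [0.4358, -0.1632, 0.2164]
orientation: [180.0, -0.0, -99.0]
force: [-2.8, 1.0, 7.0]
opening: 0.0552
gripper_force: 30.0
18.4 [ 0.4358 -0.1632  0.2164] [180.  -0. -99.] -> d [ -76.6 -187.2 -133. ] w [ 0. -0. -0.]
```

```bash
python3 -m inch '[1,0,0,-15,0,0,0, 1,0,0,-45,0,0,0, 1,0,0,-80,0,0,0, 1,0,0,-115,0,0,0, 1,0,0,-130,0,0,0]' 
python3 -m inch '[1,-10,-24,0,0,0,0, 1,-24,-60,0,0,0,0, 1,-40,-97,0,0,0,0, 1,-56,-137,0,0,0,0, 1,-70,-171,0,0,0,0]' >/dev/null
python3 -m inch '[1,-7,-16,0,0,0,0, 1,-7,-16,0,0,0,0, 1,-7,-16,0,0,0,0, 1,-7,-16,0,0,0,0]'
python3 - <<'E'
from h import *
s=snap('side','side6.png')
to(.6328,-.117,.2254-.1593)
for t in('bottle_large_mid','recess_large'):
    print(t,[(np.round(d['location'],3).tolist(),round(d['p'],2)) for d in ctrl.mark_of(s,t)[:2]])
E
```

```text
clock: 18.85
tool_pos: [0.4368, -0.1633, 0.3493]
orientation: [-179.7, 0.0, -99.0]
force: [-0.1, 0.4, -3.3]
opening: 0.0557
gripper_force: 30.0
clock: 19.75
tool_pos: [0.6323, -0.1167, 0.3458]
orientation: [179.9, -0.0, -99.0]
force: [-0.1, -0.3, -3.0]
opening: 0.0555
gripper_force: 30.0
19.8 [ 0.6322 -0.1167  0.3461] [180.   0. -99.] -> d [  0.2  -0.6 120.7] w [ 0.  0. -0.]
bottle_large_mid [([0.637, -0.117, 0.174], 0.68)]
recess_large []
```

View pics/side6.png

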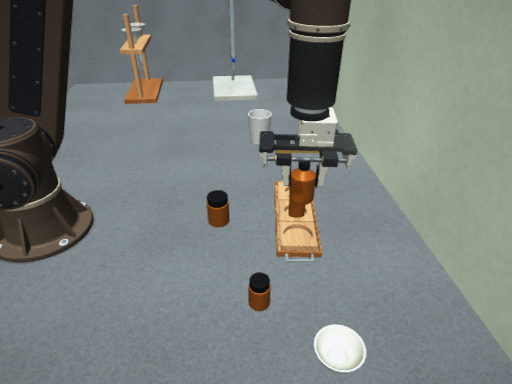

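The large bottle is held upright at (303,187), above the large recess (298,232). Lowering.

```bash
python3 -m inch '[1,0,0,35,0,0,0, 1,0,0,70,0,0,0, 1,0,0,95,0,0,0, 1,0,0,110,0,0,0, 1,0,0,117,0,0,0]' >/dev/null
python3 -m inch '[1,0,0,2,0,0,0, 1,0,0,2,0,0,0, 1,0,0,2,0,0,0]'
python3 -c "
from h import *
to(.6328,-.117,.2254-.1593)"
```

```text
clock: 20.7
tool_pos: [0.6335, -0.1165, 0.2283]
orientation: [-179.9, 0.0, -99.0]
force: [0.3, 0.1, -1.6]
opening: 0.0555
gripper_force: 30.0
20.7 [ 0.6335 -0.1165  0.2283] [-179.9    0.   -99. ] -> d [0.6 0.6 2.9] w [-0.1  0.  -0. ]
```

```bash
python3 -m inch '[1,0,0,1,0,0,0, 1,0,0,2,0,0,0, 1,0,0,3,0,0,0, 1,0,0,3,0,0,0]'
python3 -m inch '[0,0,0,0,0,0,0, 0,0,0,0,0,0,0, 0,0,0,0,0,0,0, 0,0,0,0,0,0,0, 0,0,0,0,0,0,0]' >/dev/null
python3 -m inch '[0,0,0,0,0,0,0, 0,0,0,0,0,0,0, 0,0,0,-30,0,0,0, 0,0,0,-70,0,0,0, 0,0,0,-110,0,0,0]'
python3 -m inch '[0,0,0,-40,0,0,0, 0,0,0,-60,0,0,0, 0,0,0,-60,0,0,0]'
python3 - <<'E'
from h import *
a=ctrl.snapshot('top'); s=snap('side','side7.png')
for t in('bottle_small_mid','bottle_medium_mid','bottle_large_mid','jar_medium_mid','jar_large_mid','beaker_mid','dish_mid'):
    print(t,[(np.round(d['location'],3).tolist(),round(d['p'],2)) for q in(s,a) for d in ctrl.mark_of(q,t)[:1]])
cv2.imwrite('pics/crop7.png',cv2.resize(s['frame'][150:280,190:340,::-1],None,fx=4,fy=4))
E
```

```text
clock: 21.1
tool_pos: [0.6333, -0.1164, 0.2255]
orientation: [-179.9, -0.0, -99.0]
force: [-2.5, 1.3, 7.5]
opening: 0.0556
gripper_force: 30.0
clock: 22.1
tool_pos: [0.6329, -0.1165, 0.3348]
orientation: [179.9, -0.0, -99.0]
force: [1.4, -0.2, 0.7]
opening: 0.0875
gripper_force: 0.0
clock: 22.4
tool_pos: [0.6337, -0.1166, 0.3984]
orientation: [-179.6, 0.1, -99.0]
force: [0.4, 0.4, -0.2]
opening: 0.0876
gripper_force: 0.0
bottle_small_mid [([0.664, 0.067, 0.051], 0.69)]
bottle_medium_mid [([0.649, -0.025, 0.052], 0.81), ([0.646, -0.026, 0.052], 0.66)]
bottle_large_mid [([0.638, -0.114, 0.056], 0.98), ([0.638, -0.116, 0.054], 0.53)]
jar_medium_mid [([0.513, -0.291, 0.037], 0.96), ([0.512, -0.292, 0.037], 0.65)]
jar_large_mid [([0.444, -0.02, 0.042], 0.81), ([0.442, -0.016, 0.043], 0.57)]
beaker_mid [([0.607, 0.429, 0.055], 0.74), ([0.605, 0.435, 0.055], 0.92)]
dish_mid [([0.64, -0.423, 0.021], 0.67), ([0.641, -0.423, 0.02], 0.95)]
```

View pics/crop7.png

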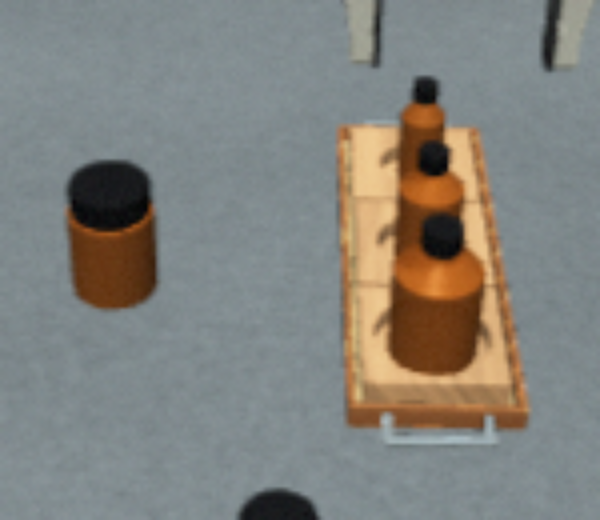

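All three stand upright in their recesses (in the crop: small (425,130), medium (432,200), large (437,300)), at heights that match being seated. The jars, beaker and dish are where they were, and the gripper is clear.

```bash
python3 -c "
from h import *
print(ctrl.close_job())"
```

```text
the job is handed in; nothing more can be done
None
```

All three bottles stand upright in the recesses for their sizes, going by the final camera check; the jars, beaker and dish did not move measurably, and the job was handed in at about 23 s, but no verdict was returned.

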